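# Swap the control unit on the test base

### The arm

A 6-joint arm with a two-finger parallel gripper is mounted at the origin on the work surface. World frame = base frame: x ahead of the robot, y to its left, z up, the work surface at z = 0. Lengths are in m, angles in rad, forces in N, time in s.
With the tool pointing down it reaches from about 0.275 to 0.825 m from the base axis. Payload 4.9 kg.
Tool frame: the origin (TCP) lies at the very end of the fingers, on their centre line; the grasp point (between the pads) lies 19 mm behind it; z points along the fingers, y is the line along which they close (so a half turn about z gives the same grasp; the last joint's range is limited). The gripper opens to 85 mm and grips with 20 to 120 N. Pads are 22 mm wide; open, the fingers measure 114 mm over their backs; the gripper's body (76 mm by 85 mm) begins 54 mm behind the grasp point. The pads swing forward as they close: fully open they stand 13 mm farther back than shut.
Start: joints at [-1.445, 0.326, -0.193, 1.052, 0, 1.437], TCP at [0.141, -0.532, 0.2] pointing down, gripper open.
Joint ranges: [-2.65, 2.65], [-0.97, 1.79], [-1.3, 1.35], [-1.93, 2.1], [-1.47, 1.37], [-3.14, 3.14]. Speed limits (rad/s): [2.57, 2.57, 3.14, 3.14, 3.14, 3.14].

### API

Orientations are given as a unit quaternion [w, x, y, z].
In Python, from station import env, viewer, order gives the robot as it stands.
- The arm moves only by the shell command python3 -m creep 'ROWS' [OPENING] [FORCE]. ROWS is JSON, a list that holds one entry, the list of rows, each a list of 6 numbers: the shift along the tool's x, y, z in units of 40 mm (1.0 is 40 mm), then the turn, a rotation vector about the tool's x, y, z in units of 6 degrees (1.0 is 6 degrees). In form: [[[dx, dy, dz, rx, ry, rz], ...]]. A call has 1 to 5 rows; each row shifts and turns the commanded pose from where the row before left it, along the tool's axes as they then stand; what a row does not reach is not made up. A row lasts 1/12 s, in which the tool goes at most 41.7 mm and 7.16 degrees, less where a joint would pass 70% of its speed; a pose out of reach is approached as far as the arm can. A call is refused whole if a number of a shift passes 1 or a number of a turn 1, either way. A call with a gripper value outside its range is refused whole. OPENING is the finger opening in mm, from 0 to 85.4, set as the call begins (- or left out, the last holds). The fingers move at their own pace and stop on an object; FORCE is the grip in N (left out, the last holds). Time passes only in rows, so rows that do not move let the fingers close. It gives the time, the measured TCP pose, the force, the opening and the grip force at its end, in the units of the state.
- env.get_obs(): the state, without advancing time (a new reading comes with each control period).
- viewer.camera(name): name is "side" or "top" or "wrist"; returns (picture, depth): 400x640x3 uint8, blue, green, red; 400x640 float32, m along the optical axis (not along the pixel's ray), 0 where there is no reading.
- viewer.camera_params(name): a dict with "vertical_fov" (degrees; the focal length in pixels is half the picture's height over the tangent of half this angle, whatever the lens; pixels are square), "cx", "cy" (the principal point, pixels), "xyz" and "rotation" of the camera in the world; the wrist camera has in their place "T_tool_cam" (4x4, takes a point from camera to tool coordinates, whose origin is the TCP and whose axes are the flange's). Camera axes: x right, y down, z forward; pixel columns grow to the right and rows downward; lengths in m; the calibration is good to about 2 mm. A picture is of the moment at which its call begins: read the wrist's pose just before it. camera_params takes no time and is no camera call.
- order.finish_job(): hands the job in; it is judged then, once.
The state is a dict: "time_s": time; "joints": joint angles; "qd": joint speeds; "joint_efforts": joint torques, N m; "tool_pos": TCP position; "eef_rot": TCP orientation; "wrist_force": force on the tool from outside, world axes, zero at the start; "moment": the same for the moment, N m; "gripper_width": finger opening in m; "gripper_force": force on a finger pad.
Only numpy, scipy, OpenCV 4.12 (cv2) and the standard library are available. Lean on these libraries where they do the work, as an engineer would, in place of code of your own. Each camera call takes 0.05 s, during which the arm holds its last target. There are 200 camera calls.

### The job

Take the tested control unit (white label) straight up off the two pegs of the test base and set it down flat, right way up, in the blue tray; then lower the other unit (yellow label) onto the base, its red-striped end over the brass peg at the base's red end, and keep hold of it until it sits fully home. Do not drop or throw the units, and leave the bottle, the jar, the solder spool and the pair of stacked units as they stand.

Things in the scene. Friction and masses are not known exactly. Their poses are not given: they have to be found in the camera images.
- tested_mid (a point): Centre (19 mm above the underside) of the tested control unit, loose, 0.25 to 0.55 kg, seated on the base at the start. Black case 120 mm (x) x 54 mm (y) x 38 mm high, z up, with a WHITE label and, near its +x end, a red stripe on top. At both ends a flat steel ear, 5 mm thick, 46 mm wide, level with the underside, reaches to x = +-96 mm. Grip it across the 54 mm width at the middle.
- fresh_mid (a point): Centre (19 mm above the underside) of the unit to be seated, loose, 0.25 to 0.55 kg, lying flat on the bench. Same shape, size, ears, red stripe (+x end) and axes as the tested unit, but a YELLOW label. White sockets lie flush in its -y side. On both units the ears have holes right through at x = +78 mm (14.5 mm wide) and x = -78 mm (10.5 mm wide).
- fresh_bighole (a point): Centre of the 14.5 mm hole in the ear at the red-striped end (+x) of the yellow-label unit, at the level of its underside: 78 mm along x from the middle.
- fresh_smallhole (a point): Centre of the 10.5 mm hole in the other ear (-x) of the yellow-label unit, at the level of its underside.
- dock_seat (a point): Centre of the deck (top face) of the test base, fixed: an aluminium block 210 mm (x) x 90 mm (y), deck 22 mm above the bench, with a black pad between two pegs and a red strip at its +x end. A unit fully home lies flat with its underside on the deck, its centre 19 mm above this point and its x axis along this x axis (red stripe to red strip). It fits only this way round.
- dock_bigpeg (a point): Foot, on the deck, of the big brass peg, 78 mm along +x of the base's centre. 12 mm in diameter for 14 mm above the deck, then tapering to 4 mm across at its top, 26 mm above the deck. The 14.5 mm hole goes over it.
- dock_smallpeg (a point): Foot, on the deck, of the small dark steel peg, 78 mm along -x of the base's centre. 8 mm in diameter for 14 mm, then tapering to 3 mm across at 26 mm above the deck. The 10.5 mm hole goes over it.
- tray_in (a point): Centre of the inner floor of the open blue tray, fixed to the bench: 230 mm (x) x 140 mm (y) outside, 20 mm high, walls and floor 5 mm thick, so this point is 5 mm above the bench and the inside is 220 x 130 mm. The white-label unit goes in lengthways along x, either end first.
- bottle_mid (a point): Centre of a loose upright clear bottle with a red cap, 56 mm in diameter, 150 mm tall: not to be disturbed.
- spool_mid (a point): Centre of a loose solid steel-coloured solder spool standing on end close beside the yellow-label unit, 66 mm in diameter, 58 mm tall: not to be disturbed.
- stack_mid (a point): Centre of two larger black units fixed in a pair one on the other, loose on the bench, with no label, 100 mm (x) x 80 mm (y) x 73 mm tall: not to be disturbed.
- jar_mid (a point): Centre of a loose amber glass jar with a black lid, 60 mm in diameter, 66 mm tall, standing close beside the test base: not to be disturbed.

How it is judged:
On the way, in this order (a step that is already met when the one before it is completed fails the run):
1. the white-label unit lies flat, right way up, on the floor of the blue tray (horizontal distance between tested_mid and tray_in below 0.06 m and z of tested_mid in the frame of tray_in between 0.014 and 0.023 m and angle between tested_mid's own z axis and vertical below 0.08 rad), for 0.2 s.
2. the yellow-label unit is fully home on both pegs while the fingers still hold it (distance between fresh_bighole and dock_bigpeg below 0.005 m and distance between fresh_smallhole and dock_smallpeg below 0.005 m and contact force between the fingers and fresh above 0.5 N), for 0.05 s.
At the end, for the whole second after the job is handed in: White-label unit at rest flat (4 degrees) and upright on the tray floor, its centre within 60 mm of the tray centre; yellow-label unit at rest fully home on the base, each hole centre within 4 mm of the foot of its own peg, flat within 3 degrees; both let go (all of step 1 and distance between fresh_bighole and dock_bigpeg below 0.004 m and distance between fresh_smallhole and dock_smallpeg below 0.004 m and angle between fresh_mid's own z axis and vertical below 0.05 rad and linear speed of each of tested, fresh below 0.02 m/s); the robot touches nothing.
It fails at once if a unit dropped or thrown (faster than 0.5 m/s with no finger on it) ((linear speed of tested above 0.5 m/s and contact force between the fingers and tested below 0.01 N) or (linear speed of fresh above 0.5 m/s and contact force between the fingers and fresh below 0.01 N)).
It fails at once if the bottle, the jar, the spool or the stacked units moved more than 20 mm or tipped over (distance of any of bottle_mid, jar_mid, spool_mid, stack_mid from where it was at the start of the episode above 0.02 m or angle between any of bottle_mid, jar_mid, spool_mid, stack_mid's own z axis and vertical above 0.35 rad).
It also fails if it takes over 72 s, if anything falls off the work surface, if the arm or the gripper's body presses on something with over 40 N, if the wrist force passes 120 N, or if a joint passes its speed limit or range.

## Working session

There is one attempt and no reset: what is moved stays moved. The work goes in short steps, Python scripts to look and compute and a shell command to move; the robot and the scene stay as the last step left them, time stands still between calls to the robot, and variables do not carry over. Pictures are saved under pics/ and viewed, at most 12 in all, crops included, and the job is handed in when it is done.

```bash
ls; mkdir -p pics; python3 - <<'E'
from station import env,viewer
import cv2,numpy as np
for n in("top","side"):
    p,d=viewer.camera(n); cv2.imwrite(f"pics/{n}.png",p); np.save(f"{n}_d.npy",d)
    print(n,viewer.camera_params(n))
print(viewer.camera_params("wrist"))
o=env.get_obs();print(o)
E
```

```text
pics
top {'vertical_fov': 54.58667685003972, 'cx': 324.8071858903213, 'cy': 199.1382352862559, 'xyz': array([ 0.51159891, -0.02243775,  1.08552125]), 'rotation': array([ 0.01224754, -0.70628341,  0.70768436, -0.0140209 ])}
side {'vertical_fov': 50.521248736808005, 'cx': 318.1219869226721, 'cy': 199.7157409347919, 'xyz': array([-0.02471597,  0.5935292 ,  0.87588473]), 'rotation': array([ 0.14755399, -0.33420143,  0.85683822, -0.36382069])}
{'vertical_fov': 69.26697036406085, 'cx': 320.25300998168336, 'cy': 198.20571850397903, 'T_tool_cam': array([[ 1.68994707e-03, -9.58200118e-01, -2.86093828e-01,
         7.12316566e-02],
       [ 9.99998421e-01,  1.46204315e-03,  1.01020872e-03,
         4.83644561e-04],
       [-5.49700596e-04, -2.86095084e-01,  9.58201075e-01,
        -1.73554993e-01],
       [ 0.00000000e+00,  0.00000000e+00,  0.00000000e+00,
         1.00000000e+00]])}
{'time_s': 0.1, 'joints': array([-1.44521963e+00,  3.26843773e-01, -1.93438644e-01,  1.05198954e+00,
       -8.98202739e-06,  1.43660164e+00]), 'qd': array([ 0.00020844, -0.00132891,  0.00165472,  0.00135205,  0.00197014,
       -0.00134601]), 'joint_efforts': array([ 4.62068401e-04, -4.44240046e+01,  2.63037640e+01,  7.87795172e-03,
       -1.63811392e-04,  9.80401637e-06]), 'tool_pos': array([ 0.14121602, -0.53100745,  0.19921149]), 'eef_rot': array([-7.37826595e-04,  9.91576435e-01,  1.29520766e-01, -1.31174038e-06]), 'wrist_force': array([-0.82691508, -0.19977321, -1.12666185]), 'moment': array([ 0.00083761, -0.04041242,  0.07403142]), 'gripper_force': 0.0, 'gripper_width': 0.08533712129887015}
```

View pics/top.png

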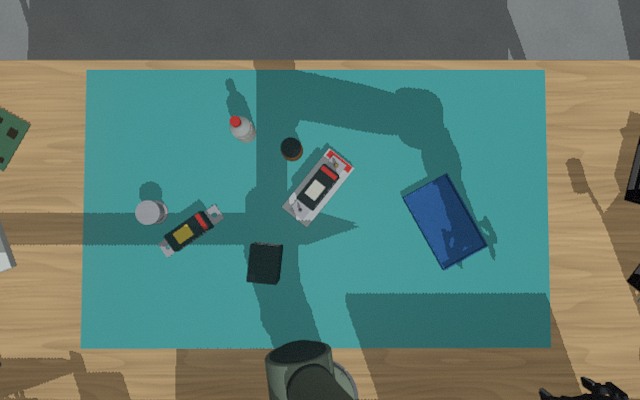

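View pics/side.png

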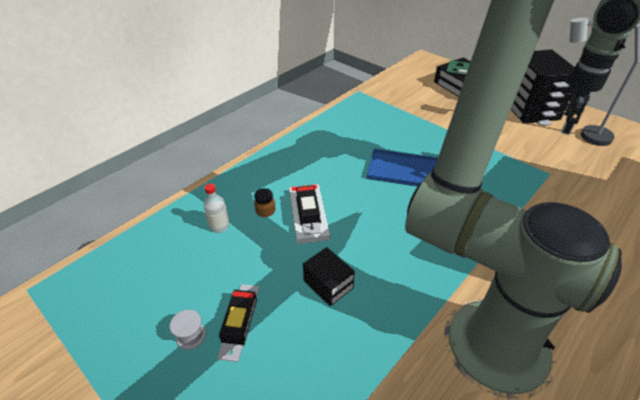

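The top picture shows the base and white unit near (318,186), tray near (444,222), yellow unit near (190,233), spool (150,212), jar (291,149), bottle (240,128) and stack (265,263). I'll enlarge crops of the two units.

```bash
python3 - <<'E'
import cv2,numpy as np
p=cv2.imread("pics/top.png")
c=lambda x,y,w,h,k:cv2.resize(p[y:y+h,x:x+w],None,fx=k,fy=k,interpolation=cv2.INTER_CUBIC)
a=c(265,130,100,100,4); b=c(130,185,100,100,4)
m=np.hstack([b,a]); 
for i in range(0,800,40): cv2.line(m,(i,0),(i,5),(255,255,255),1); cv2.line(m,(0,i),(5,i),(255,255,255),1)
cv2.imwrite("pics/crop1.png",m)
E
cat > h.py <<'E'
import numpy as np,cv2
from scipy.spatial.transform import Rotation as R
from station import env,viewer
def q(v): return R.from_quat(np.roll(v,-1))
def campose(n):
    P=viewer.camera_params(n)
    if n=="wrist":
        o=env.get_obs(); Rt=q(o["eef_rot"]).as_matrix(); T=P["T_tool_cam"]
        return P,Rt@T[:3,:3],Rt@T[:3,3]+o["tool_pos"]
    return P,(q(P["rotation"]).as_matrix() if np.ndim(P["rotation"])==1 else P["rotation"]),np.array(P["xyz"])
def w(n,u,v,z,cp=None):
    P,M,t=cp or campose(n); f=200/np.tan(np.radians(P["vertical_fov"]/2))
    r=M@np.array([(u-P["cx"])/f,(v-P["cy"])/f,1]); return t+r*(z-t[2])/r[2]
def px(n,X,cp=None):
    P,M,t=cp or campose(n); f=200/np.tan(np.radians(P["vertical_fov"]/2)); c=M.T@(np.array(X)-t)
    return np.array([P["cx"]+f*c[0]/c[2],P["cy"]+f*c[1]/c[2]])
def delta(xy,z,yaw):
    """shift (40mm units, tool axes) and turn (6deg units) to reach TCP xy,z pointing down with tool x axis at yaw (mod pi)"""
    o=env.get_obs(); A=q(o["eef_rot"]).as_matrix(); d=np.r_[xy,z]-o["tool_pos"]
    c=lambda y:R.from_matrix(np.array([[np.cos(y),np.sin(y),0],[np.sin(y),-np.cos(y),0],[0,0,-1]]))
    out=[R.from_matrix(A.T@c(yaw+k*np.pi).as_matrix()).as_rotvec(degrees=True)/6 for k in(0,1)]
    return A.T@d/.04, out
E
python3 - <<'E'
from h import *
d=np.load("top_d.npy"); P,M,t=campose("top"); f=200/np.tan(np.radians(P["vertical_fov"]/2))
print(M)
for u,v in[(150,212),(291,149),(265,263),(318,186),(182,233),(444,222),(400,320),(150,300)]:
    z=d[v,u]; print(u,v,(M@np.array([(u-P["cx"])/f,(v-P["cy"])/f,1])*z+t).round(4))
E
```

```text
[[-0.00202748 -0.99930801  0.03714024]
 [-0.99999489  0.00193431 -0.00254427]
 [ 0.00247067 -0.0371452  -0.99930682]]
150 212 [0.5166 0.4364 0.0607]
291 149 [0.6826 0.0642 0.0643]
265 263 [0.3834 0.1308 0.0719]
318 186 [ 0.5844 -0.0071  0.0627]
182 233 [0.4602 0.3586 0.0409]
444 222 [ 0.4873 -0.3579  0.0024]
400 320 [ 0.2158 -0.2333 -0.002 ]
150 300 [ 2.729e-01  4.602e-01 -4.000e-04]
```

View pics/crop1.png

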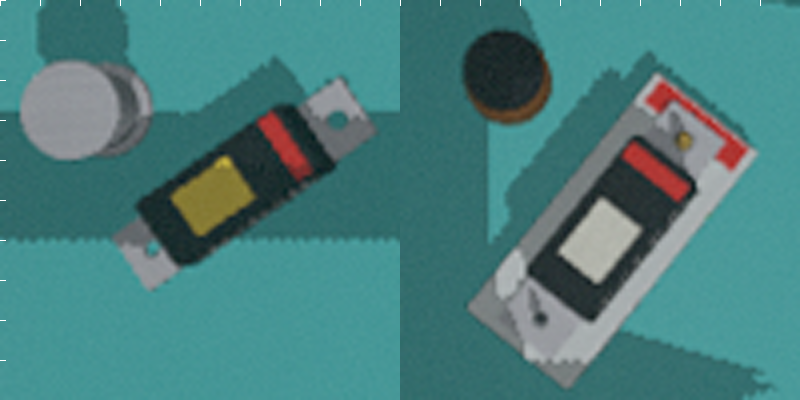

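The crop shows the yellow unit's holes at crop (338,120) and (152,249), the peg tips at (684,140) big and (541,317) small, and the white unit's top centred about (612,228).

```bash
python3 - <<'E'
from h import *
cp=campose("top")
W=lambda x,y,z,ox,oy: w("top",x/4-.375+ox,y/4-.375+oy,z,cp)
def rep(n,a,b):
    v=a-b; print(n,"mid",((a+b)/2)[:2].round(4),"len",np.linalg.norm(v).round(4),"yaw",np.degrees(np.arctan2(v[1],v[0])).round(1))
rep("fresh",W(338,120,.003,130,185),W(152,249,.003,130,185))
fc=[W(x,y,.038,130,185) for x,y in[(288,104),(334,166),(187,265),(138,208)]]
print("freshtop",np.mean(fc,0).round(4),[np.linalg.norm(fc[i]-fc[i-1]).round(4) for i in range(4)])
rep("base",W(684-400,140,.046,265,130),W(541-400,317,.046,265,130))
tc=[W(x-400,y,.06,265,130) for x,y in[(632,137),(695,185),(592,320),(530,268)]]
print("testtop",np.mean(tc,0).round(4),[np.linalg.norm(tc[i]-tc[i-1]).round(4) for i in range(4)])
bc=[W(x-400,y,.022,265,130) for x,y in[(657,72),(757,152),(568,389),(468,306)]]
print("base",np.mean(bc,0).round(4),[np.linalg.norm(bc[i]-bc[i-1]).round(4) for i in range(4)]); v=bc[0]-bc[3];print(np.degrees(np.arctan2(v[1],v[0])))
tr=[w("top",x,y,.02,cp) for x,y in[(402,193),(446,174),(487,244),(443,269)]]
print("tray",np.mean(tr,0).round(4),[np.linalg.norm(tr[i]-tr[i-1]).round(4) for i in range(4)])
v=tr[0]-tr[3]; print(np.degrees(np.arctan2(v[1],v[0])));v=tr[1]-tr[2]; print(np.degrees(np.arctan2(v[1],v[0])))
A=q(env.get_obs()["eef_rot"]).as_matrix(); print(A.round(3))
a=np.mean(tc,0)[:2]
print(delta(a,.2,np.radians(-37)))
E
```

```text
fresh mid [0.4646 0.3477] len 0.1564 yaw -55.2
freshtop [0.4652 0.3414 0.038 ] [np.float64(0.1221), np.float64(0.0523), np.float64(0.1184), np.float64(0.0508)]
base mid [ 0.5837 -0.0063] len 0.153 yaw -39.0
testtop [ 0.5834 -0.0063  0.06  ] [np.float64(0.1102), np.float64(0.0526), np.float64(0.1126), np.float64(0.0536)]
base [ 0.5846 -0.006   0.022 ] [np.float64(0.2071), np.float64(0.0884), np.float64(0.2083), np.float64(0.0891)]
-38.890669953853
tray [ 0.4936 -0.3538  0.02  ] [np.float64(0.2357), np.float64(0.1327), np.float64(0.2219), np.float64(0.1393)]
27.88283102512844
29.688483904216053
[[ 0.966  0.257 -0.   ]
 [ 0.257 -0.966  0.001]
 [ 0.    -0.001 -1.   ]]
(array([ 1.40521269e+01, -9.83862505e+00, -2.66417491e-03]), [array([-1.38227728e-02,  4.65237733e-03,  8.64729911e+00]), array([-5.58869412e-03, -1.66046827e-02, -2.13526946e+01])])
```

The sizes agree with those given: hole spacing 156 mm, peg spacing 153 mm, base 208 x 89 mm, tray about 229 x 136 mm. Base yaw is -39°, yellow unit -55° and tray about +29°. I'll move above the base and turn the tool -21 units.

```bash
C="python3 -m creep"
$C '[[[0.78,-0.55,0,0,0,0],[0.78,-0.55,0,0,0,0],[0.78,-0.55,0,0,0,0],[0.78,-0.55,0,0,0,0],[0.78,-0.55,0,0,0,0]]]' 75 
$C '[[[0.78,-0.55,0,0,0,0],[0.78,-0.55,0,0,0,0],[0.78,-0.55,0,0,0,0],[0.78,-0.55,0,0,0,0],[0.78,-0.55,0,0,0,0]]]' >/dev/null
$C '[[[0.78,-0.55,0,0,0,0],[0.78,-0.55,0,0,0,0],[0.78,-0.55,0,0,0,0],[0.78,-0.55,0,0,0,0],[0.78,-0.55,0,0,0,0]]]' >/dev/null
$C '[[[0.78,-0.55,0,0,0,-1],[0.8,-0.5,0,0,0,-1],[0.8,-0.3,0,0,0,-1],[0,0,0,0,0,-1],[0,0,0,0,0,-1]]]' >/dev/null
$C '[[[0,0,0,0,0,-1],[0,0,0,0,0,-1],[0,0,0,0,0,-1],[0,0,0,0,0,-1],[0,0,0,0,0,-1]]]' >/dev/null
$C '[[[0,0,0,0,0,-1],[0,0,0,0,0,-1],[0,0,0,0,0,-1],[0,0,0,0,0,-1],[0,0,0,0,0,-1]]]' >/dev/null
$C '[[[0,0,0,0,0,-1],[0,0,0,0,0,-1],[0,0,0,0,0,-1],[0,0,0,0,0,-1],[0,0,0,0,0,-1]]]' >/dev/null
$C '[[[0,0,0,0,0,-1],[0,0,0,0,0,0],[0,0,0,0,0,0]]]'
python3 - <<'E'
from h import *
print(delta(np.array([.5837,-.0063]),.2,np.radians(-39)+np.pi)[0:2])
cp=campose("wrist"); p,d=viewer.camera("wrist"); cv2.imwrite("pics/w1.png",p)
print(px("wrist",[.5837,-.0063,.06],cp),cp[1].tolist(),cp[2].tolist())
E
```

```text
time_s: 0.52
tool_pos: [0.2644, -0.3834, 0.1995]
eef_rot: [-0.0, 0.992, 0.129, -0.0]
wrist_force: [1.3, -0.5, 0.5]
gripper_width: 0.075
gripper_force: 0.0
time_s: 3.27
tool_pos: [0.5789, -0.0078, 0.1995]
eef_rot: [-0.0, 0.336, 0.942, -0.0]
wrist_force: [0.1, 0.1, 0.1]
gripper_width: 0.0753
gripper_force: 0.0
(array([-0.06786156,  0.10489387, -0.01189312]), [array([-0.00377361, -0.00620204, -0.04452606]), array([-9.72770515e-03,  5.91878923e-03,  2.99554718e+01])])
[325.50306459 183.24768899] [[0.6316262190684526, 0.7435139673384588, 0.21962536228294705], [0.7752716287270787, -0.6052059335829091, -0.18077521856410914], [-0.001490327532142206, 0.2844516801297966, -0.9586892200265853]] [0.5217219723519788, 0.03727315992483476, 0.3731286435585244]
```

View pics/w1.png

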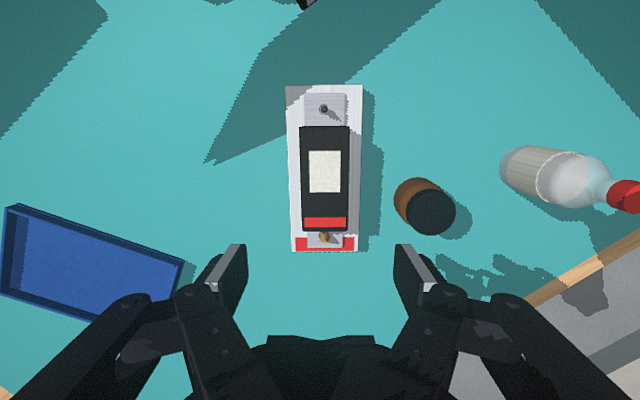

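The wrist view shows the white unit on the base: small peg tip about (323,108), big peg tip about (325,237), case top spanning (300–350, 127–231), jar clear to the right.

```bash
python3 - <<'E'
from h import *
cp=campose("wrist")
a=w("wrist",325,236,.047,cp);b=w("wrist",323,108,.047,cp);v=a-b
print((a+b)/2,np.linalg.norm(v),np.degrees(np.arctan2(v[1],v[0])))
c=[w("wrist",x,y,.06,cp) for x,y in[(300,127),(350,127),(349,231),(302,231)]]
print(np.mean(c,0),[np.linalg.norm(c[i]-c[i-1]).round(4) for i in range(4)])
c=[w("wrist",x,y,.022,cp) for x,y in[(285,86),(363,85),(361,251),(295,252)]]
print(np.mean(c,0),[np.linalg.norm(c[i]-c[i-1]).round(4) for i in range(4)]);v=c[2]-c[1];print(np.degrees(np.arctan2(v[1],v[0])))
print(delta(((a+b)/2)[:2],.026,np.radians(-39)+np.pi)[0])
E
```

```text
[ 0.57872297 -0.00410636  0.047     ] 0.14942430688704741 -38.06857605975885
[ 0.58224424 -0.00543338  0.06      ] [np.float64(0.118), np.float64(0.0526), np.float64(0.118), np.float64(0.0549)]
[ 0.58398967 -0.00470146  0.022     ] [np.float64(0.2081), np.float64(0.0885), np.float64(0.2076), np.float64(0.0883)]
-37.493244734633834
[0.06179612 0.06951724 4.33958836]
```

```bash
C="python3 -m creep"
$C '[[[-0.04,0.11,0,0,0,-0.1],[0,0,0.9,0,0,0],[0,0,0.9,0,0,0],[0,0,0.9,0,0,0],[0,0,0.7,0,0,0]]]'
$C '[[[0,0,0.4,0,0,0],[0,0,0.3,0,0,0],[0,0,0.25,0,0,0],[0,0,0,0,0,0],[0,0,0,0,0,0]]]'
$C '[[[0,0,0,0,0,0],[0,0,0,0,0,0],[0,0,0,0,0,0],[0,0,0,0,0,0],[0,0,0,0,0,0]]]' 40 50
$C '[[[0,0,0,0,0,0],[0,0,0,0,0,0]]]'
```

```text
time_s: 3.73
tool_pos: [0.5824, -0.0051, 0.0614]
eef_rot: [-0.001, 0.33, 0.944, -0.0]
wrist_force: [-0.4, -0.4, -0.6]
gripper_width: 0.075
gripper_force: 0.0
time_s: 4.15
tool_pos: [0.5832, -0.0053, 0.0258]
eef_rot: [-0.0, 0.33, 0.944, -0.0]
wrist_force: [0.5, 0.3, -0.9]
gripper_width: 0.0747
gripper_force: 0.0
time_s: 4.57
tool_pos: [0.584, -0.0059, 0.0271]
eef_rot: [0.001, 0.33, 0.944, -0.0]
wrist_force: [-1.6, -0.2, 5.9]
gripper_width: 0.0399
gripper_force: 3.0
time_s: 4.73
tool_pos: [0.5841, -0.0058, 0.0271]
eef_rot: [0.001, 0.33, 0.944, -0.0]
wrist_force: [-2.2, -0.0, 6.0]
gripper_width: 0.0399
gripper_force: 3.1
```

The opening reached 40 mm, narrower than the 54 mm case, with little force. I'll look before going on.

```bash
python3 - <<'E'
from h import *
cp=campose("wrist"); p,d=viewer.camera("wrist"); a=cv2.resize(p,(400,250))
p2,_=viewer.camera("side"); b=cv2.resize(p2[150:275,220:420],(400,250),interpolation=cv2.INTER_CUBIC)
p3,_=viewer.camera("top")
cv2.imwrite("pics/w2.png",np.hstack([a,b])); print(px("wrist",[.583,-.005,.06],cp))
E
```

```text
[322.89280478 251.5511231 ]
```

View pics/w2.png

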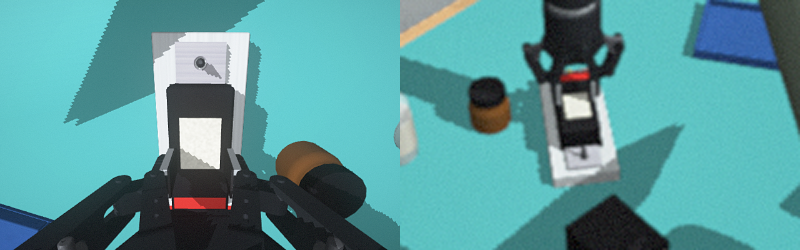

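The fingers straddle the case near its middle; the picture does not show whether they touch it. I'll check heights and the gap from wrist depth.

```bash
python3 - <<'E'
from h import *
P,M,t=cp=campose("wrist"); o=env.get_obs(); A=q(o["eef_rot"]).as_matrix(); p,d=viewer.camera("wrist"); f=200/np.tan(np.radians(P["vertical_fov"]/2))
uu,vv=np.meshgrid(np.arange(640),np.arange(400)); X=np.stack([(uu-P["cx"])/f*d,(vv-P["cy"])/f*d,d],-1)@M.T+t
Y=(X-o["tool_pos"])@A   # tool coords
for v in(230,245,255,265,280,300):
    print(v,[(u,*(Y[v,u]*1000).round().astype(int)) for u in(250,258,264,270,276,290,320,350,364,370,376,384,392)])
cv2.imwrite("pics/w3.png",cv2.resize(p[200:350,200:440],None,fx=3,fy=3,interpolation=cv2.INTER_CUBIC))
E
```

```text
230 [(250, np.int64(-11), np.int64(-54), np.int64(26)), (258, np.int64(-3), np.int64(-43), np.int64(7)), (264, np.int64(-3), np.int64(-39), np.int64(6)), (270, np.int64(13), np.int64(-28), np.int64(-31)), (276, np.int64(14), np.int64(-25), np.int64(-33)), (290, np.int64(14), np.int64(-17), np.int64(-33)), (320, np.int64(14), np.int64(-2), np.int64(-33)), (350, np.int64(14), np.int64(14), np.int64(-33)), (364, np.int64(14), np.int64(21), np.int64(-33)), (370, np.int64(13), np.int64(25), np.int64(-31)), (376, np.int64(-2), np.int64(36), np.int64(6)), (384, np.int64(-2), np.int64(41), np.int64(5)), (392, np.int64(-11), np.int64(52), np.int64(27))]
245 [(250, np.int64(-24), np.int64(-55), np.int64(27)), (258, np.int64(-13), np.int64(-44), np.int64(5)), (264, np.int64(-14), np.int64(-40), np.int64(6)), (270, np.int64(12), np.int64(-26), np.int64(-46)), (276, np.int64(11), np.int64(-23), np.int64(-46)), (290, np.int64(5), np.int64(-17), np.int64(-33)), (320, np.int64(6), np.int64(-2), np.int64(-34)), (350, np.int64(5), np.int64(14), np.int64(-33)), (364, np.int64(11), np.int64(20), np.int6
[... 2145 characters left out ...]
(14), np.int64(25), np.int64(-80))]
300 [(250, np.int64(73), np.int64(-1), np.int64(-174)), (258, np.int64(17), np.int64(-21), np.int64(-96)), (264, np.int64(17), np.int64(-19), np.int64(-96)), (270, np.int64(-2), np.int64(-22), np.int64(-70)), (276, np.int64(-8), np.int64(-21), np.int64(-62)), (290, np.int64(-29), np.int64(-18), np.int64(-33)), (320, np.int64(-29), np.int64(-1), np.int64(-33)), (350, np.int64(-29), np.int64(15), np.int64(-33)), (364, np.int64(-10), np.int64(19), np.int64(-59)), (370, np.int64(-2), np.int64(19), np.int64(-70)), (376, np.int64(18), np.int64(16), np.int64(-97)), (384, np.int64(16), np.int64(19), np.int64(-95)), (392, np.int64(13), np.int64(23), np.int64(-90))]
```

View pics/w3.png

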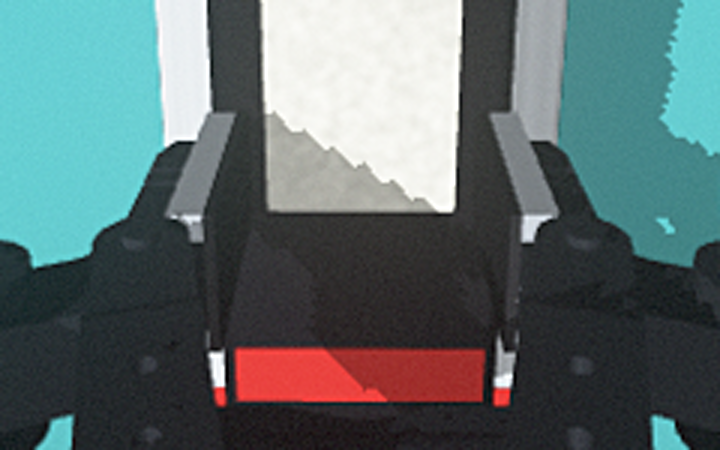

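The finger faces disappear behind the case top edges (|y| about 24–27 mm at crop (222,113) and (505,113)), so they do lie outside the case and are bearing on it only lightly. I'll command a full close.

```bash
C="python3 -m creep"
$C '[[[0,0,0,0,0,0],[0,0,0,0,0,0],[0,0,0,0,0,0]]]' 20 50
$C '[[[0,0,0,0,0,0],[0,0,0,0,0,0],[0,0,0,0,0,0]]]' 0 50
```

```text
time_s: 5.18
tool_pos: [0.5856, -0.0065, 0.0288]
eef_rot: [0.003, 0.33, 0.944, -0.0]
wrist_force: [-2.1, -2.5, 13.9]
gripper_width: 0.0201
gripper_force: 7.1
time_s: 5.43
tool_pos: [0.5859, -0.0064, 0.0287]
eef_rot: [0.003, 0.33, 0.944, 0.0]
wrist_force: [-1.5, -1.1, 12.6]
gripper_width: 0.0004
gripper_force: 6.3
```

```bash
python3 - <<'E'
from h import *
P,M,t=cp=campose("wrist"); o=env.get_obs(); A=q(o["eef_rot"]).as_matrix(); p,d=viewer.camera("wrist"); f=200/np.tan(np.radians(P["vertical_fov"]/2))
uu,vv=np.meshgrid(np.arange(640),np.arange(400)); X=np.stack([(uu-P["cx"])/f*d,(vv-P["cy"])/f*d,d],-1)@M.T+t
Y=((X-o["tool_pos"])@A*1000).round().astype(int)
for v in(220,240,255,270,290): print(v,[(u,*Y[v,u].tolist()) for u in(250,266,276,290,305,320,335,350,364,380)])
a=p[170:370,180:460]
p2,_=viewer.camera("side"); b=cv2.resize(p2[160:260,250:390],(560,400),interpolation=cv2.INTER_CUBIC)
cv2.imwrite("pics/w4.png",np.hstack([cv2.resize(a,(400,286)),cv2.resize(b,(400,286))]))
E
```

```text
220 [(250, -4, -54, 28), (266, 4, -38, 7), (276, 19, -25, -31), (290, 19, -17, -32), (305, 19, -9, -32), (320, 19, -2, -32), (335, 19, 6, -32), (350, 19, 14, -33), (364, 19, 22, -31), (380, 5, 38, 6)]
240 [(250, -20, -55, 28), (266, -10, -38, 7), (276, 7, -25, -31), (290, 7, -18, -31), (305, 8, -10, -32), (320, 11, -2, -40), (335, 7, 6, -31), (350, 7, 15, -31), (364, 7, 22, -30), (380, -10, 39, 7)]
255 [(250, -33, -56, 28), (266, -21, -39, 6), (276, -2, -26, -31), (290, -2, -18, -31), (305, 7, -9, -48), (320, 11, -1, -55), (335, 12, 5, -57), (350, -2, 15, -31), (364, -2, 23, -31), (380, -22, 40, 7)]
270 [(250, -47, -57, 29), (266, -33, -39, 7), (276, -11, -26, -30), (290, 8, -14, -63), (305, 12, -7, -70), (320, 11, -1, -68), (335, 12, 5, -70), (350, 7, 12, -62), (364, -11, 23, -31), (380, -34, 41, 8)]
290 [(250, 13, -26, -85), (266, 7, -22, -76), (276, 7, -18, -76), (290, 12, -12, -83), (305, 13, -7, -85), (320, 1, -1, -68), (335, 12, 4, -84), (350, 12, 9, -84), (364, 7, 15, -77), (380, 12, 20, -84)]
```

View pics/w4.png

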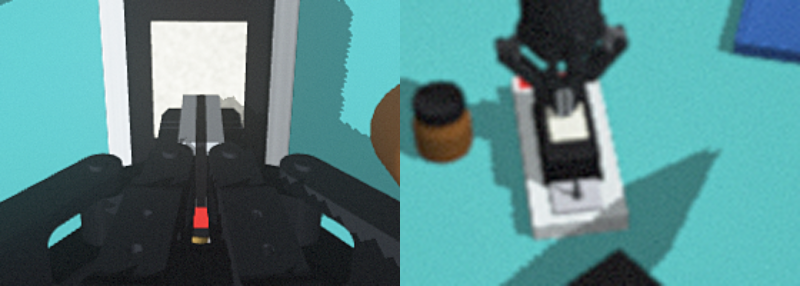

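The fingers have shut on top of the case. Both depth and contact put the real fingertips about 31 mm behind the reported TCP, so I must go about 30 mm lower than planned. I'll lift, reopen and descend in small steps, watching the force.

```bash
C="python3 -m creep"
$C '[[[0,0,-0.5,0,0,0],[0,0,-0.5,0,0,0],[0,0,0,0,0,0],[0,0,0,0,0,0],[0,0,0,0,0,0]]]' 76 50
$C '[[[0,0,0,0,0,0],[0,0,0.5,0,0,0],[0,0,0.5,0,0,0],[0,0,0.2,0,0,0],[0,0,0,0,0,0]]]'
$C '[[[0,0,0.2,0,0,0],[0,0,0.2,0,0,0],[0,0,0.15,0,0,0],[0,0,0,0,0,0],[0,0,0,0,0,0]]]'
```

```text
time_s: 5.95
tool_pos: [0.583, -0.0054, 0.0656]
eef_rot: [-0.0, 0.33, 0.944, 0.0]
wrist_force: [0.1, 0.5, -0.3]
gripper_width: 0.0606
gripper_force: 0.0
time_s: 6.37
tool_pos: [0.5804, -0.0051, 0.0149]
eef_rot: [-0.003, 0.33, 0.944, -0.001]
wrist_force: [-0.9, 1.0, 0.3]
gripper_width: 0.0762
gripper_force: 0.0
time_s: 6.78
tool_pos: [0.5831, -0.0054, -0.0043]
eef_rot: [-0.0, 0.33, 0.944, -0.0]
wrist_force: [-0.1, 0.5, 1.1]
gripper_width: 0.0759
gripper_force: 0.0
```

```bash
C="python3 -m creep"
$C '[[[0,0,0,0,0,0],[0,0,0,0,0,0],[0,0,0,0,0,0],[0,0,0,0,0,0],[0,0,0,0,0,0]]]' 0 50
$C '[[[0,0,0,0,0,0],[0,0,0,0,0,0]]]'
```

```text
time_s: 7.2
tool_pos: [0.5837, -0.0057, -0.0034]
eef_rot: [0.001, 0.33, 0.944, -0.0]
wrist_force: [-1.1, -0.7, 5.1]
gripper_width: 0.0534
gripper_force: 54.4
time_s: 7.37
tool_pos: [0.5837, -0.0057, -0.0034]
eef_rot: [0.001, 0.33, 0.944, -0.0]
wrist_force: [-1.8, 0.1, 6.0]
gripper_width: 0.0529
gripper_force: 54.4
```

Gripped: 53 mm, 54 N. Lifting straight up.

```bash
C="python3 -m creep"
$C '[[[0,0,-0.1,0,0,0],[0,0,-0.1,0,0,0],[0,0,-0.2,0,0,0],[0,0,-0.3,0,0,0],[0,0,-0.4,0,0,0]]]'
$C '[[[0,0,-0.6,0,0,0],[0,0,-0.6,0,0,0],[0,0,-0.6,0,0,0],[0,0,0,0,0,0],[0,0,0,0,0,0]]]'
python3 - <<'E'
from h import *
print(delta(np.array([.4936,-.3538]),.116,np.radians(28.8+180)))
P,M,t=cp=campose("wrist"); o=env.get_obs(); A=q(o["eef_rot"]).as_matrix(); p,d=viewer.camera("wrist"); cv2.imwrite("pics/w5.png",p)
f=200/np.tan(np.radians(P["vertical_fov"]/2))
for u,v in[(310,160),(320,200),(330,230),(293,86),(360,86)]:
    print(u,v,((M@np.array([(u-P["cx"])/f,(v-P["cy"])/f,1])*d[v,u]+t-o["tool_pos"])@A*1000).round(1))
E
```

```text
time_s: 7.78
tool_pos: [0.5817, -0.0052, 0.0394]
eef_rot: [-0.002, 0.33, 0.944, -0.0]
wrist_force: [-0.3, -0.2, -3.4]
gripper_width: 0.0532
gripper_force: 53.6
time_s: 8.2
tool_pos: [0.5843, -0.0055, 0.1132]
eef_rot: [0.001, 0.33, 0.944, 0.0]
wrist_force: [0.8, 0.3, -4.5]
gripper_width: 0.053
gripper_force: 54.0
(array([-3.64765669, -8.2253198 , -0.07475569]), [array([ 5.70624446e-06,  3.06107965e-02, -1.12180116e+01]), array([ 3.41206257e-02, -6.36052156e-06,  1.87819630e+01])])
310 160 [ 55.5  -5.3 -64. ]
320 200 [ 39.7  -1.5 -64.2]
330 230 [ 26.5   2.6 -63.2]
293 86 [ 84.6 -14.2 -29.7]
360 86 [ 84.5  16.7 -31.3]
```

Held: case top at tool z -64, underside about 25 mm above the reported TCP. I'll move over the tray and refine its pose by colour from the stored top picture.

```bash
C="python3 -m creep"
$C '[[[-0.2,-0.4,0,0,0,0],[-0.36,-0.8,0,0,0,0],[-0.36,-0.8,0,0,0,0],[-0.36,-0.8,0,0,0,0],[-0.36,-0.8,0,0,0,0]]]' >/dev/null
$C '[[[-0.36,-0.8,0,0,0,0],[-0.36,-0.8,0,0,0,0],[-0.36,-0.8,0,0,0,0],[-0.36,-0.8,0,0,0,0],[-0.36,-0.8,0,0,0,0]]]' >/dev/null
$C '[[[-0.2,-0.6,0,0,0,0],[0,0,0,0,0,-0.7],[0,0,0,0,0,-1],[0,0,0,0,0,-1],[0,0,0,0,0,-1]]]' >/dev/null
$C '[[[0,0,0,0,0,-1],[0,0,0,0,0,-1],[0,0,0,0,0,-1],[0,0,0,0,0,-1],[0,0,0,0,0,-1]]]' >/dev/null
$C '[[[0,0,0,0,0,-1],[0,0,0,0,0,-1],[0,0,0,0,0,-0.5],[0,0,0,0,0,0],[0,0,0,0,0,0]]]'
python3 - <<'E'
from h import *
p=cv2.imread("pics/top.png"); h=cv2.cvtColor(p,cv2.COLOR_BGR2HSV); m=cv2.inRange(h,(104,110,30),(125,255,255)); m[:, :380]=0;m[:,510:]=0; m=cv2.morphologyEx(m,cv2.MORPH_OPEN,np.ones((3,3)));m=cv2.morphologyEx(m,cv2.MORPH_CLOSE,np.ones((7,7)))
c=max(cv2.findContours(m,0,1)[0],key=cv2.contourArea); r=cv2.minAreaRect(c); b=cv2.boxPoints(r); print(r)
cp=campose("top"); tr=[w("top",x,y,.02,cp) for x,y in b]
print(np.mean(tr,0).round(4),[np.linalg.norm(tr[i]-tr[i-1]).round(4) for i in range(4)])
for i in range(4): v=tr[i]-tr[i-1]; print(np.degrees(np.arctan2(v[1],v[0])).round(1))
print(delta(np.mean(tr,0)[:2],-.0204,np.radians(28.8+180)))
E
```

```text
time_s: 10.33
tool_pos: [0.4919, -0.3519, 0.11]
eef_rot: [-0.001, -0.247, 0.969, 0.001]
wrist_force: [0.4, -0.2, -3.5]
gripper_width: 0.0534
gripper_force: 54.3
((444.90972900390625, 221.338623046875), (83.54810333251953, 50.575592041015625), 60.7807502746582)
[ 0.4899 -0.3549  0.02  ] [np.float64(0.2279), np.float64(0.1401), np.float64(0.2285), np.float64(0.1392)]
28.8
-61.0
-151.5
118.8
(array([ 0.0756176 , -0.0529077 ,  3.26017595]), [array([ 0.03006786, -0.0098548 , -0.03408578]), array([-1.54622996e-02, -4.71768444e-02,  2.99658731e+01])])
```

Tray at (0.490,-0.355), yaw 28.8°, 228 x 140 mm; these sizes match. Lowering.

```bash
C="python3 -m creep"
$C '[[[0.06,-0.05,0.6,0,0,0],[0,0,0.7,0,0,0],[0,0,0.7,0,0,0],[0,0,0.5,0,0,0],[0,0,0.2,0,0,0]]]'
$C '[[[0,0,0.15,0,0,0],[0,0,0.15,0,0,0],[0,0,0.1,0,0,0],[0,0,0.08,0,0,0],[0,0,0,0,0,0]]]'
$C '[[[0,0,0.04,0,0,0],[0,0,0,0,0,0],[0,0,0,0,0,0]]]'
```

```text
time_s: 10.75
tool_pos: [0.4892, -0.3533, -0.0003]
eef_rot: [-0.002, -0.247, 0.969, 0.003]
wrist_force: [0.0, 0.6, -4.5]
gripper_width: 0.0534
gripper_force: 54.1
time_s: 11.17
tool_pos: [0.492, -0.3559, -0.0151]
eef_rot: [0.0, -0.248, 0.969, -0.0]
wrist_force: [-0.2, 0.1, -4.8]
gripper_width: 0.0534
gripper_force: 54.1
time_s: 11.42
tool_pos: [0.492, -0.3559, -0.0164]
eef_rot: [0.0, -0.248, 0.969, -0.0]
wrist_force: [-0.2, 0.2, -3.6]
gripper_width: 0.0532
gripper_force: 54.1
```

```bash
C="python3 -m creep"
$C '[[[0,0,0.05,0,0,0],[0,0,0.03,0,0,0],[0,0,0.02,0,0,0],[0,0,0,0,0,0],[0,0,0,0,0,0]]]'
```

```text
time_s: 11.83
tool_pos: [0.4918, -0.3558, -0.0204]
eef_rot: [0.0, -0.248, 0.969, -0.0]
wrist_force: [-2.0, 0.9, 3.4]
gripper_width: 0.0537
gripper_force: 54.9
```

Contact (force from -4.5 to +3.4 N). Release, rise and go to the yellow unit.

```bash
C="python3 -m creep"
$C '[[[0,0,0,0,0,0],[0,0,0,0,0,0],[0,0,0,0,0,0],[0,0,0,0,0,0],[0,0,0,0,0,0]]]' 72 50
$C '[[[0,0,-0.3,0,0,0],[0,0,-0.6,0,0,0],[0,0,-0.9,0,0,0],[0,0,-0.9,0,0,0],[0,0,-0.9,0,0,0]]]'
$C '[[[0,0,-0.5,0,0,0],[0,0,0,0,0,0]]]'
python3 - <<'E'
from h import *
P,M,t=campose("top"); p,d=viewer.camera("top"); f=200/np.tan(np.radians(P["vertical_fov"]/2)); np.save("top2.npy",p)
print([(M@np.array([(u-P["cx"])/f,(v-P["cy"])/f,1])*d[v,u]+t)[2].round(4) for u,v in[(430,245),(458,198),(444,222)]])
print(delta(np.array([.4650,.345]),.15,np.radians(124.8)))
E
```

```text
time_s: 12.25
tool_pos: [0.4919, -0.3558, -0.0209]
eef_rot: [0.0, -0.248, 0.969, -0.0]
wrist_force: [0.1, 0.2, -1.0]
gripper_width: 0.0723
gripper_force: 0.0
time_s: 12.67
tool_pos: [0.4915, -0.3554, 0.1254]
eef_rot: [-0.0, -0.248, 0.969, 0.0]
wrist_force: [0.7, -1.2, -0.7]
gripper_width: 0.0722
gripper_force: 0.0
time_s: 12.83
tool_pos: [0.4946, -0.3582, 0.15]
eef_rot: [0.003, -0.248, 0.969, -0.004]
wrist_force: [1.1, -1.2, -0.0]
gripper_width: 0.0718
gripper_force: 0.0
[np.float64(0.0183), np.float64(0.0124), np.float64(0.0384)]
(array([-7.80285656, 15.74300905, -0.15673142]), [array([-0.03492253,  0.06214148, 13.98146324]), array([ -0.06397948,  -0.03595545, -16.01840998])])
```

```bash
C="python3 -m creep"
$C '[[[-0.41,0.83,0,0,0,0],[-0.41,0.83,0,0,0,0],[-0.41,0.83,0,0,0,0],[-0.41,0.83,0,0,0,0],[-0.41,0.83,0,0,0,0]]]' >/dev/null
$C '[[[-0.41,0.83,0,0,0,0],[-0.41,0.83,0,0,0,0],[-0.41,0.83,0,0,0,0],[-0.41,0.83,0,0,0,0],[-0.41,0.83,0,0,0,0]]]' >/dev/null
$C '[[[-0.41,0.83,0,0,0,0],[-0.41,0.83,0,0,0,0],[-0.41,0.83,0,0,0,0],[-0.41,0.83,0,0,0,0],[-0.41,0.83,0,0,0,0]]]' >/dev/null
$C '[[[-0.41,0.83,0,0,0,0],[-0.41,0.83,0,0,0,0],[-0.41,0.83,0,0,0,0],[-0.41,0.8,0,0,0,1],[0,0,0,0,0,1]]]' >/dev/null
$C '[[[0,0,0,0,0,1],[0,0,0,0,0,1],[0,0,0,0,0,1],[0,0,0,0,0,1],[0,0,0,0,0,1]]]' >/dev/null
$C '[[[0,0,0,0,0,1],[0,0,0,0,0,1],[0,0,0,0,0,1],[0,0,0,0,0,1],[0,0,0,0,0,1]]]' >/dev/null
$C '[[[0,0,0,0,0,1],[0,0,0,0,0,1],[0,0,0,0,0,0],[0,0,0,0,0,0]]]'
python3 - <<'E'
from h import *
cp=campose("wrist"); p,d=viewer.camera("wrist"); cv2.imwrite("pics/w6.png",p)
for z in[(.4646,.3477,.038)]: print(px("wrist",z,cp))
np.savez("cp6.npz",M=cp[1],t=cp[2])
print(delta(np.array([.4650,.345]),.15,np.radians(124.8)))
E
```

```text
time_s: 15.72
tool_pos: [0.4622, 0.3458, 0.1422]
eef_rot: [-0.001, 0.463, 0.886, -0.001]
wrist_force: [0.1, 0.0, -1.2]
gripper_width: 0.0718
gripper_force: 0.0
[325.19310697 188.26420849]
(array([-0.05667872,  0.04145024, -0.19051843]), [array([-0.01377562, -0.00113536,  0.00460323]), array([ 1.78314950e-03, -2.16353662e-02, -2.99953889e+01])])
```

View pics/w6.png

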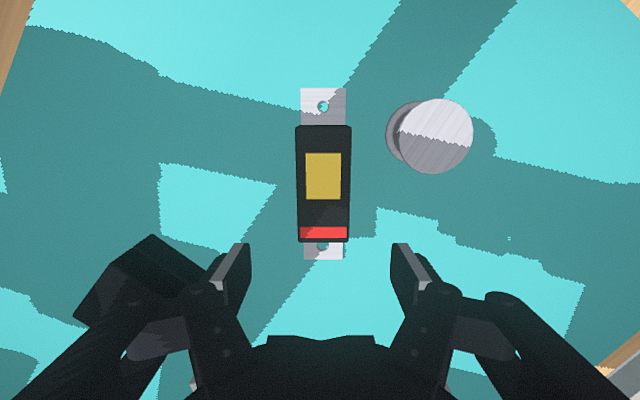

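The wrist view shows the yellow unit: case top (295,126)–(349,242), small hole (323,106), ear ends at rows 88 and 259; the spool at right clears the fingers.

```bash
python3 - <<'E'
from h import *
cp=campose("wrist")
c=[w("wrist",x,y,.038,cp) for x,y in[(295,126),(351,126),(349,242),(298,242)]]
m1=np.mean(c,0);v=(c[2]+c[3]-c[0]-c[1])/2
print(m1,[np.linalg.norm(c[i]-c[i-1]).round(4) for i in range(4)],np.degrees(np.arctan2(v[1],v[0])))
c=[w("wrist",x,y,.005,cp) for x,y in[(301,88),(345,88),(343,259),(304,259)]];v=(c[2]+c[3]-c[0]-c[1])/2
m2=np.mean(c,0);print(m2,[np.linalg.norm(c[i]-c[i-1]).round(4) for i in range(4)],np.degrees(np.arctan2(v[1],v[0])))
s=w("wrist",323,106,.005,cp); print("small hole",s, "-> mid", s[:2]+.078*v[:2]/np.linalg.norm(v[:2]))
print(delta(((m1+m2)/2)[:2],-.0254,np.arctan2(v[1],v[0])+np.pi))
E
```

```text
[0.46277223 0.34742482 0.038     ] [np.float64(0.1182), np.float64(0.0522), np.float64(0.1181), np.float64(0.0535)] -54.66635005674771
[0.46356903 0.34673477 0.005     ] [np.float64(0.1916), np.float64(0.0443), np.float64(0.1915), np.float64(0.0466)] -54.741837367892984
small hole [0.41821462 0.41080403 0.005     ] -> mid [0.46324102 0.34711241]
(array([0.01159892, 0.03992856, 4.1944965 ]), [array([-0.013771  , -0.00119043, -0.07175719]), array([-1.86546539e-03,  2.15797945e-02,  2.99282350e+01])])
```

```bash
C="python3 -m creep"
$C '[[[0.01,0.04,0.8,0,0,-0.07],[0,0,0.9,0,0,0],[0,0,0.8,0,0,0],[0,0,0.6,0,0,0],[0,0,0.4,0,0,0]]]'
$C '[[[0,0,0.3,0,0,0],[0,0,0.2,0,0,0],[0,0,0.19,0,0,0],[0,0,0,0,0,0],[0,0,0,0,0,0]]]'
$C '[[[0,0,0,0,0,0],[0,0,0,0,0,0],[0,0,0,0,0,0],[0,0,0,0,0,0],[0,0,0,0,0,0]]]' 0 60
$C '[[[0,0,0,0,0,0],[0,0,0,0,0,0]]]'
```

```text
time_s: 16.18
tool_pos: [0.462, 0.3463, -0.0]
eef_rot: [-0.001, 0.46, 0.888, -0.002]
wrist_force: [-1.2, -0.3, 0.5]
gripper_width: 0.0717
gripper_force: 0.0
time_s: 16.6
tool_pos: [0.464, 0.3475, -0.0244]
eef_rot: [-0.0, 0.461, 0.888, -0.0]
wrist_force: [-0.2, -0.6, 0.2]
gripper_width: 0.0721
gripper_force: 0.0
time_s: 17.02
tool_pos: [0.4649, 0.348, -0.0233]
eef_rot: [0.001, 0.461, 0.887, 0.001]
wrist_force: [0.5, -0.3, 6.0]
gripper_width: 0.0528
gripper_force: 65.3
time_s: 17.18
tool_pos: [0.4649, 0.348, -0.0233]
eef_rot: [0.001, 0.461, 0.887, 0.001]
wrist_force: [-0.2, 0.4, 6.1]
gripper_width: 0.053
gripper_force: 65.3
```

```bash
C="python3 -m creep"
$C '[[[0,0,-0.2,0,0,0],[0,0,-0.5,0,0,0],[0,0,-0.7,0,0,0],[0,0,-0.7,0,0,0],[0,0,-0.7,0,0,0]]]'
$C '[[[0,0,-0.4,0,0,0],[0,0,0,0,0,0],[0,0,0,0,0,0]]]'
python3 - <<'E'
from h import *
print(delta(np.array([.5837,-.0057]),.1132,2*np.arctan2(.944,.33)))
p,d=viewer.camera("wrist"); cv2.imwrite("pics/w7.png",p)
a=cv2.imread("pics/w5.png")
m=np.hstack([cv2.resize(x[60:260,260:390],None,fx=3,fy=3,interpolation=cv2.INTER_CUBIC) for x in(a,p)])
cv2.imwrite("pics/cmp.png",m)
E
```

```text
time_s: 17.6
tool_pos: [0.463, 0.3469, 0.0884]
eef_rot: [-0.001, 0.461, 0.887, -0.001]
wrist_force: [1.2, 0.5, -1.3]
gripper_width: 0.0531
gripper_force: 64.3
time_s: 17.85
tool_pos: [0.4643, 0.3476, 0.104]
eef_rot: [0.0, 0.461, 0.887, 0.001]
wrist_force: [-1.3, -0.1, -3.0]
gripper_width: 0.053
gripper_force: 64.6
(array([-8.94355489, -2.6370274 , -0.23212572]), [array([ 0.01382934,  0.00329695, -2.72599043]), array([ 4.74049092e-03, -1.98843928e-02,  2.72740022e+01])])
```

View pics/cmp.png

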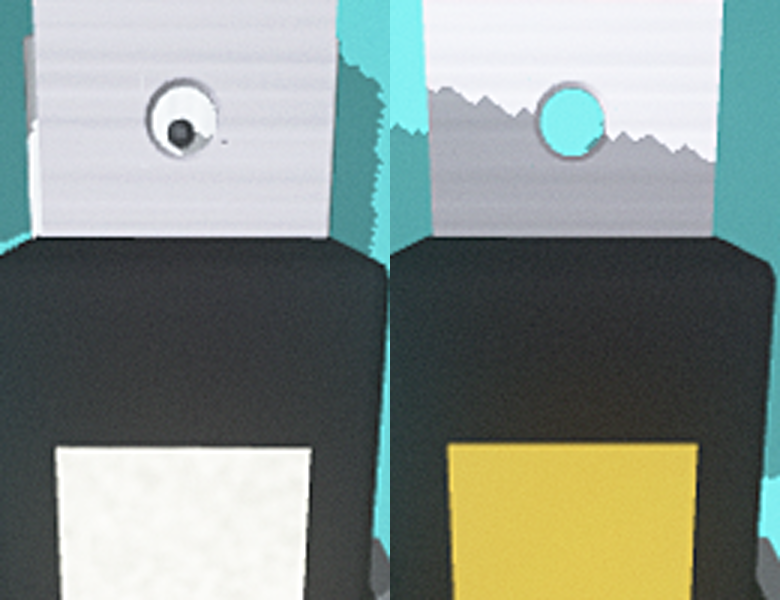

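In both crops the hole centre lies at (181,117–120) and the ear shoulder at row 237, so the yellow unit is held just like the white one was, only 2 mm lower. I'll bring it over the base at the pose where the white unit was seated.

```bash
C="python3 -m creep"
$C '[[[-0.5,-0.15,-0.2,0,0,0],[-0.9,-0.27,0,0,0,0],[-0.9,-0.27,0,0,0,0],[-0.9,-0.27,0,0,0,0],[-0.9,-0.27,0,0,0,0]]]' >/dev/null
$C '[[[-0.9,-0.27,0,0,0,0],[-0.9,-0.27,0,0,0,0],[-0.9,-0.27,0,0,0,0],[-0.9,-0.26,0,0,0,0],[-0.8,-0.22,0,0,0,0]]]' >/dev/null
$C '[[[-0.44,-0.11,0,0,0,-0.7],[0,0,0,0,0,-1],[0,0,0,0,0,-1],[0,0,0,0,0,0],[0,0,0,0,0,0]]]'
python3 - <<'E'
from h import *
print(delta(np.array([.5837,-.0057]),-.0013,2*np.arctan2(.944,.33)))
E
```

```text
time_s: 19.15
tool_pos: [0.5821, -0.0055, 0.1095]
eef_rot: [-0.002, 0.333, 0.943, -0.0]
wrist_force: [-0.3, 1.0, -1.7]
gripper_width: 0.0531
gripper_force: 64.3
(array([-0.04425364,  0.02659976,  2.76970744]), [array([-0.01767313, -0.0304111 , -0.05336274]), array([-4.76847756e-02,  2.77115705e-02,  2.99465865e+01])])
```

```bash
C="python3 -m creep"
$C '[[[0,0,0.5,0,0,0],[0,0,0.6,0,0,0],[0,0,0.5,0,0,0],[0,0,0.25,0,0,0],[0,0,0,0,0,0]]]' >/dev/null
$C '[[[0,0,0,0,0,0],[0,0,0,0,0,0],[0,0,0,0,0,0],[0,0,0,0,0,0]]]'
python3 - <<'E'
from h import *
print(delta(np.array([.5837,-.0057]),-.0013,2*np.arctan2(.944,.33)))
cp=campose("wrist"); p,d=viewer.camera("wrist"); 
cv2.imwrite("pics/w8.png",cv2.resize(p[60:260,260:390],None,fx=3,fy=3,interpolation=cv2.INTER_CUBIC))
E
```

```text
time_s: 19.9
tool_pos: [0.5847, -0.0057, 0.0388]
eef_rot: [0.001, 0.331, 0.943, 0.0]
wrist_force: [0.0, 0.5, -2.7]
gripper_width: 0.0532
gripper_force: 64.4
(array([ 0.02057629, -0.01627505,  1.00180389]), [array([ 0.01117177,  0.01925901, -0.02794908]), array([ 3.02238105e-02, -1.75322274e-02,  2.99720306e+01])])
```

View pics/w8.png

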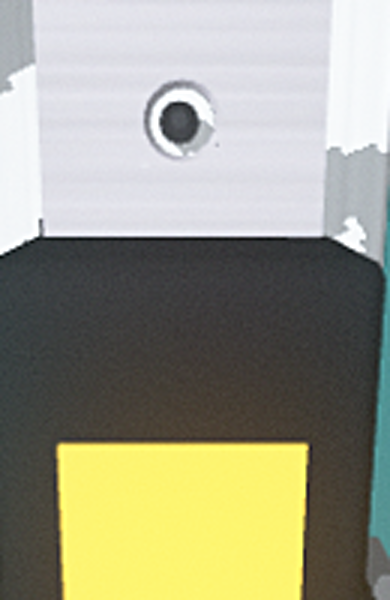

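The small peg tip (180,121) is seen centred in the hole (180,119). Lowering the rest slowly.

```bash
C="python3 -m creep"
$C '[[[0.02,-0.015,0.15,0,0,0],[0,0,0.15,0,0,0],[0,0,0.15,0,0,0],[0,0,0,0,0,0],[0,0,0,0,0,0]]]'
$C '[[[0,0,0.12,0,0,0],[0,0,0.12,0,0,0],[0,0,0.12,0,0,0],[0,0,0,0,0,0],[0,0,0,0,0,0]]]'
$C '[[[0,0,0.08,0,0,0],[0,0,0.06,0,0,0],[0,0,0,0,0,0],[0,0,0,0,0,0]]]'
```

```text
time_s: 20.37
tool_pos: [0.5818, -0.0055, 0.0186]
eef_rot: [-0.001, 0.331, 0.944, -0.0]
wrist_force: [-0.3, 0.2, -2.5]
gripper_width: 0.0532
gripper_force: 64.4
time_s: 20.78
tool_pos: [0.5823, -0.0055, 0.0046]
eef_rot: [-0.0, 0.331, 0.944, -0.0]
wrist_force: [0.9, -0.2, -3.0]
gripper_width: 0.0529
gripper_force: 64.4
time_s: 21.12
tool_pos: [0.5823, -0.0055, -0.0007]
eef_rot: [-0.0, 0.331, 0.944, -0.0]
wrist_force: [0.5, 0.6, -2.7]
gripper_width: 0.0528
gripper_force: 64.4
```

No resistance so far; the last few millimetres until contact.

```bash
C="python3 -m creep"
$C '[[[0,0,0.03,0,0,0],[0,0,0.03,0,0,0],[0,0,0.02,0,0,0],[0,0,0,0,0,0],[0,0,0,0,0,0]]]'
$C '[[[0,0,0.03,0,0,0],[0,0,0.03,0,0,0],[0,0,0,0,0,0],[0,0,0,0,0,0]]]'
```

```text
time_s: 21.53
tool_pos: [0.5828, -0.0056, -0.0013]
eef_rot: [0.001, 0.331, 0.944, 0.0]
wrist_force: [-6.3, 0.3, 16.2]
gripper_width: 0.0532
gripper_force: 66.5
time_s: 21.87
tool_pos: [0.5828, -0.0056, -0.0014]
eef_rot: [0.001, 0.331, 0.944, 0.0]
wrist_force: [-13.2, 1.3, 35.3]
gripper_width: 0.0529
gripper_force: 68.9
```

Seated at z = -0.0014, as predicted (-0.0013), while held. Easing off, releasing, rising.

```bash
C="python3 -m creep"
$C '[[[0,0,-0.1,0,0,0],[0,0,0,0,0,0],[0,0,0,0,0,0]]]'
$C '[[[0,0,0,0,0,0],[0,0,0,0,0,0],[0,0,0,0,0,0],[0,0,0,0,0,0],[0,0,0,0,0,0]]]' 74 50
$C '[[[0,0,-0.3,0,0,0],[0,0,-0.7,0,0,0],[0,0,-0.9,0,0,0],[0,0,-0.9,0,0,0],[0,0,-0.9,0,0,0]]]'
$C '[[[0,0,-0.9,0,0,0],[0,0,-0.5,0,0,0],[0,0,0,0,0,0],[0,0,0,0,0,0]]]'
python3 - <<'E'
from h import *
P,M,t=campose("wrist"); p,d=viewer.camera("wrist"); f=200/np.tan(np.radians(P["vertical_fov"]/2))
uu,vv=np.meshgrid(np.arange(640),np.arange(400)); X=np.stack([(uu-P["cx"])/f*d,(vv-P["cy"])/f*d,d],-1)@M.T+t
for g in[(.5837-.78*.045,-.0057+.62*.045),(.5837+.78*.045,-.0057-.62*.045),(.5837-.78*.088,-.0057+.62*.088),(.5837+.78*.09,-.0057-.62*.09)]:
    k=np.hypot(X[...,0]-g[0],X[...,1]-g[1])<.004; print("z",np.median(X[k][:,2]).round(4),k.sum())
p2,_=viewer.camera("top"); cv2.imwrite("pics/end.png",np.vstack([cv2.resize(p2[60:350,80:550],(600,370)),p[100:250,20:620]*1]))
E
```

```text
time_s: 22.12
tool_pos: [0.5834, -0.0057, -0.0013]
eef_rot: [0.001, 0.331, 0.944, 0.0]
wrist_force: [-1.3, 0.1, 8.5]
gripper_width: 0.053
gripper_force: 65.8
time_s: 22.53
tool_pos: [0.5824, -0.0055, -0.0025]
eef_rot: [-0.0, 0.331, 0.944, -0.0]
wrist_force: [-0.6, -0.0, 0.4]
gripper_width: 0.074
gripper_force: 0.0
time_s: 22.95
tool_pos: [0.582, -0.0055, 0.147]
eef_rot: [-0.001, 0.331, 0.944, -0.0]
wrist_force: [-0.0, -0.8, -0.3]
gripper_width: 0.074
gripper_force: 0.0
time_s: 23.28
tool_pos: [0.5835, -0.0057, 0.2031]
eef_rot: [0.001, 0.331, 0.944, 0.0]
wrist_force: [-0.3, 0.3, 0.1]
gripper_width: 0.074
gripper_force: 0.0
z 0.0595 43
z 0.06 32
z 0.0264 42
z 0.0266 20
```

View pics/end.png

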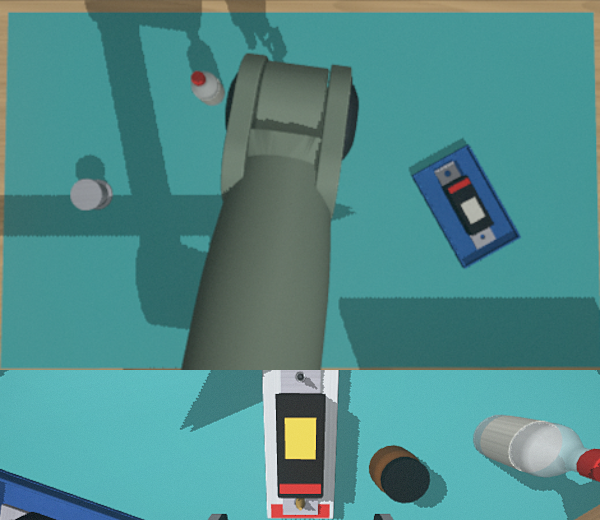

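The yellow unit is seated flat on both pegs (case top at 60 mm, ears at 26.5 mm). The white unit lies in the tray at (465,205), and the bottle, jar and spool stand undisturbed. Handing in.

```bash
python3 -c "
from station import order
print(order.finish_job())"
```

```text
the job is handed in; nothing more can be done
None
```

The job is handed in at about 23 s of the 72 s allowed, no verdict returned: the white-label unit lies flat in the blue tray and the yellow-label unit was held until fully home on both pegs; the first grasp shut on top of the white unit's case (about 14 N) because the real fingertips sit roughly 31 mm behind the reported TCP, and the stack was hidden by the arm in the last picture.

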